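# Seat the calibration disc in a cassette reader's drawer and shut the drawer

### The job

The reader's blue calibration disc has been left lying on the cassette bed of its open drawer. With the fingertips, nudge the disc along the bed and over the rim until it drops flat into the round recess, without lifting it off the drawer; then push the drawer fully home into the reader. Leave the cassette, the specimen cup and the dropper bottle beside it where they are.

Things in the scene. Friction and masses are not known exactly. Their poses are not given: they have to be found in the camera images.
- reader: Reader fixed to the bench: white hood, grey base, 180 (x) by 150 (y) mm, 72 mm high, 85 mm at the display. Origin: centre of its underside. -x points out of its front face (90 mm from the origin), where the drawer comes out; z up. The slot there is 4.5 mm high above the drawer's bed: the disc enters only lying flat in the recess.
- drawer (a joint): How far the drawer is out, m: 0 fully home (hard stop), 0.18 outer stop; starts 0.160 to 0.175. It slides along the reader's x axis (+x shuts it), takes about 4 N plus slight damping to move and stays where it is left. A disc pressed on against the recess's far wall carries the drawer inwards.
- recess (a point): Centre of the recess's mouth, level with the drawer's bed (30 mm over the bench); axes as the reader's, moves with the drawer. Recess: round, 54 mm wide, 6 mm deep, flat black floor. The flat aluminium bed, 90 mm wide, runs from it towards the reader's -x and ends 134 mm from this point; along it each side edge has a guide 3 mm wide and high, 84 mm apart.
- drawer_lip (a point): Middle of the outer end face of the blue finger lip on the drawer's end, 21 mm over the bench; axes as the reader's, moves with the drawer. The lip is 60 mm wide (y), 16 to 26 mm over the bench, 23 mm out from the end plate, which is 108 mm wide and 6 to 30 mm over the bench. Push it towards the reader's +x.
- calibration_disc: Round blue disc, white face, 50 mm across, 7 mm thick, 40 g. Origin: centre of its underside; z along its axis. Starts flat on the bed, farther out (-x) than the recess, up to 12 mm off the centre line. Flat in the recess its origin is 6 mm below recess, its top 1 mm above the bed. While a finger presses it its trailing edge can hang on the rim; it drops when the finger draws back.
- test_cassette: Loose white test cassette, 50 x 78 x 5 mm, flat on the bench beside the drawer's end, on its reader -y side; origin: centre of its underside. Leave alone.
- specimen_cup: Loose specimen cup with yellow lid, 52 mm across, 62 mm high, on the bench some 100 mm beyond the end of the open drawer; origin: centre of its underside. Leave alone.
- dropper: Loose dropper bottle with blue cap, 25 mm across, 71 mm high, on the bench near the cup; origin: centre of its underside. Leave alone.
Things that resemble listed ones, but are neither listed nor needed, are in the scene too. There is more than one size of the calibration_disc; the one meant has the size given above.

How it is judged:
On the way:
1. the disc lies flat in the recess while the drawer is still at least 60 mm out (horizontal distance between calibration_disc and recess below 0.003 m and z of calibration_disc in the frame of recess below -0.0045 m and angle between calibration_disc's own z axis and vertical below 0.05 rad and value of joint drawer above 0.06 m), for 0.2 s.
At the end, for the whole second after the job is handed in: The drawer is home (less than 3 mm open) and the disc lies at rest flat in the recess: centre within 3 mm of the recess's, underside at least 4.5 mm below the bed, tilted less than 0.05 rad (value of joint drawer below 0.003 m and horizontal distance between calibration_disc and recess below 0.003 m and z of calibration_disc in the frame of recess below -0.0045 m and angle between calibration_disc's own z axis and vertical below 0.05 rad and linear speed of calibration_disc below 0.02 m/s); the robot touches nothing.
It fails at once if the disc is lifted: its centre more than 6 mm above the drawer's bed, or held by the fingers more than 2 mm above it without resting on the drawer (z of calibration_disc in the frame of recess above 0.006 m or (z of calibration_disc in the frame of recess above 0.002 m and contact force between calibration_disc and the fingers above 0.2 N and contact force between calibration_disc and reader below 0.001 N)).
It fails at once if a thing standing by is moved more than 15 mm or knocked over (distance of any of test_cassette, specimen_cup, dropper from where it was at the start of the episode above 0.015 m or angle between any of specimen_cup, dropper's own z axis and vertical above 0.5 rad).
It also fails if it takes over 45 s, if anything falls off the work surface, if the arm or the gripper's body presses on something with over 40 N, if the wrist force passes 120 N, or if a joint passes its speed limit or range.

### The arm

A 6-joint arm with a two-finger parallel gripper is mounted at the origin on the work surface; the furniture and walls round the work are solid. World frame = base frame: x ahead of the robot, y to its left, z up, the work surface at z = 0. Lengths are in m, angles in rad, forces in N, time in s.
With the tool pointing down it reaches from about 0.3 to 0.875 m from the base axis. Payload 4.2 kg.
Tool frame: the origin (TCP) lies at the very end of the fingers, on their centre line; the grasp point (between the pads) lies 19 mm behind it; z points along the fingers, y is the line along which they close (so a half turn about z gives the same grasp; the last joint's range is limited). The gripper opens to 85 mm and grips with 20 to 120 N. Pads are 22 mm wide; open, the fingers measure 114 mm over their backs; the gripper's body (76 mm by 85 mm) begins 54 mm behind the grasp point. The pads swing forward as they close: fully open they stand 13 mm farther back than shut.
Start: joints at [1.165, 0.32, 1.565, -0, 1.257, -0.02], TCP at [0.216, 0.533, 0.197] pointing down, gripper open.
Joint ranges: [-3.11, 3.11], [-0.84, 2.01], [0.21, 2.61], [-1.34, 4.49], [0.05, 2.63], [-2.56, 2.56]. Speed limits (rad/s): [2.57, 2.57, 3.14, 3.14, 3.14, 3.14].

### API

Orientations are given as a unit quaternion [x, y, z, w].
In Python, from bench import arm gives the robot as it stands.
- The arm moves only by the shell command python3 -m handwheel 'ROWS' [FORCE]. ROWS is JSON, a list that holds one entry, the list of rows, each a list of 7 numbers: the shift along the tool's x, y, z in mm, then the turn, a rotation vector about the tool's x, y, z in degrees, then the finger opening in mm, from 0 to 85.4. A call has 1 to 8 rows; each row shifts and turns the commanded pose from where the row before left it, along the tool's axes as they then stand; what a row does not reach is not made up. A row lasts 1/8 s, in which the tool goes at most 62.5 mm and 10.7 degrees, less where a joint would pass 70% of its speed; a pose out of reach is approached as far as the arm can. A call with a gripper value outside its range is refused whole. The fingers move at their own pace and stop on an object; FORCE is the grip in N (left out, the last holds). Time passes only in rows, so rows that do not move let the fingers close. It gives the time, the measured TCP pose, the force, the opening and the grip force at its end, in the units of the state.
- arm.get_obs(): the state, without advancing time (a new reading comes with each control period).
- arm.read_camera(name): name is "side" or "top" or "wrist"; returns the picture (480x640x3 uint8, red, green, blue); there is no depth.
- arm.get_calibration(name): a dict with "K" (3x3 intrinsics, pixels), "cam_to_world" (4x4, takes a point from camera to world coordinates). Camera axes: x right, y up, looking along -z (the intrinsics and any distortion apply to the point x, -y, -z); pixel columns grow to the right and rows downward; lengths in m; the calibration is good to about 2 mm. A picture is of the moment at which its call begins: read the wrist's pose just before it. get_calibration takes no time and is no camera call; for the wrist camera it gives the pose at the moment of the call.
- arm.finish_job(): hands the job in; it is judged then, once.
Trained networks look in the newest picture that a camera, given by its name, has taken for a name from the list of things; names that differ only in an ending like _2 or _b are one class to them, and where a whole thing is asked for, a point or a joint stands for the part that bears it (a point fixed in the world has none). Each returns a list of dicts, best first, with "confidence" (0 to 1); they miss things now and then, are a little off and sometimes report something else, mostly with a low value. They report only what shows in the picture. A call takes as long as a camera call. They do not tell look-alikes from the thing itself.
- arm.cut_out(camera, target): "mask" (480x640 bool, what is visible of it) and "rect" ([left, top, right, bottom] in pixels, round what is visible of it).
The state is a dict: "time_s": time; "joint_positions": joint angles; "joint_vel": joint speeds; "effort": joint torques, N m; "ee_pos": TCP position; "tool_rot": TCP orientation; "contact_force": force on the tool from outside, world axes, zero at the start; "wrist_torque": the same for the moment, N m; "finger_gap": finger opening in m; "finger_force": force on a finger pad.
Only numpy, scipy, OpenCV 4.12 (cv2) and the standard library are available. Lean on these libraries where they do the work, as an engineer would, in place of code of your own. Each camera call takes 0.05 s, during which the arm holds its last target. There are 200 camera calls.

## Working session

There is one attempt and no reset: what is moved stays moved. The work goes in short steps, Python scripts to look and compute and a shell command to move; the robot and the scene stay as the last step left them, time stands still between calls to the robot, and variables do not carry over. Pictures are saved under pics/ and viewed, at most 10 in all, crops included, and the job is handed in when it is done.

```bash
mkdir -p pics; cat > h.py <<'E'
import numpy as np,cv2
from bench import arm
def snap(c,n):
    im=arm.read_camera(c); cv2.imwrite(f'pics/{n}.png',cv2.cvtColor(im,cv2.COLOR_RGB2BGR)); return im
def ray(c,u,v,z):
    k=arm.get_calibration(c);K=np.array(k['K']);T=np.array(k['cam_to_world'])
    d=np.linalg.solve(K,[u,v,1]);d=T[:3,:3]@[d[0],-d[1],-d[2]]
    o=T[:3,3];return o+d*(z-o[2])/d[2]
def proj(c,p):
    k=arm.get_calibration(c);K=np.array(k['K']);T=np.array(k['cam_to_world'])
    q=T[:3,:3].T@(np.array(p)-T[:3,3]);q=K@[q[0],-q[1],-q[2]];return q[:2]/q[2]
E
python3 - <<'E'
from h import *
print(arm.get_calibration('top'))
o=arm.get_obs();print(o['ee_pos'],o['tool_rot'],o['time_s'])
for c in('top','side'):
    im=snap(c,c)
    for t in('calibration_disc','recess','drawer_lip','test_cassette','specimen_cup','dropper'):
        for r in arm.cut_out(c,t)[:4]:
            m=np.argwhere(r['mask']).mean(0)[::-1];print(c,t,round(r['confidence'],2),r['rect'],m.round(1), ray(c,*m,.035).round(3))
E
```

```text
{'K': array([[525.01523498,   0.        , 318.50747647],
       [  0.        , 525.01523498, 243.60267545],
       [  0.        ,   0.        ,   1.        ]]), 'cam_to_world': array([[ 0.01433694,  0.9783038 , -0.2066788 ,  0.23366051],
       [-0.99989616,  0.01432781, -0.00154104,  0.18238719],
       [ 0.00145365,  0.20667944,  0.97840763,  0.90879532],
       [ 0.        ,  0.        ,  0.        ,  1.        ]])}
[0.2161691  0.53224318 0.19579102] [ 1.91711042e-01  9.81451025e-01 -8.55531412e-04 -1.75200014e-04] 0.0
top calibration_disc 0.82 [253.7, 317.5, 270.7, 335.6] [262.7 324.4] [0.281 0.274 0.035]
top calibration_disc 0.69 [294.3, 277.1, 311.8, 297.7] [301.  287.1] [0.343 0.212 0.035]
top calibration_disc 0.58 [297.8, 199.8, 328.9, 232.1] [315.2 215.2] [0.468 0.19  0.035]
top recess 0.64 [268.2, 186.5, 383.8, 250.6] [329.6 220.8] [0.458 0.165 0.035]
top drawer_lip 0.82 [266.3, 187.6, 384.7, 250.5] [329.6 221. ] [0.458 0.165 0.035]
top test_cassette 0.83 [224.1, 253.4, 275.0, 291.3] [248.6 272.5] [0.367 0.301 0.035]
top specimen_cup 0.71 [191.3, 191.3, 223.7, 227.3] [207.4
[... 174 characters left out ...]
.9] [0.45  0.187 0.035]
side calibration_disc 0.52 [314.6, 267.8, 337.2, 287.0] [324.6 278.7] [0.327 0.244 0.035]
side calibration_disc 0.37 [189.3, 271.8, 209.4, 311.7] [196.4 300.5] [0.445 0.392 0.035]
side recess 0.6 [262.9, 203.3, 343.2, 276.4] [304.7 231.3] [0.423 0.165 0.035]
side drawer_lip 0.68 [261.6, 204.2, 341.9, 274.9] [305.4 231. ] [0.423 0.163 0.035]
side test_cassette 0.79 [244.8, 289.4, 285.7, 329.7] [267.9 309.4] [0.353 0.345 0.035]
side specimen_cup 0.5 [189.5, 272.1, 206.0, 311.5] [197.7 302.9] [0.44  0.394 0.035]
side dropper 0.59 [226.9, 286.0, 244.7, 331.8] [235.8 312.5] [0.384 0.376 0.035]
side dropper 0.31 [264.3, 205.2, 342.4, 271.7] [306.  230.2] [0.423 0.161 0.035]
```

View pics/top.png

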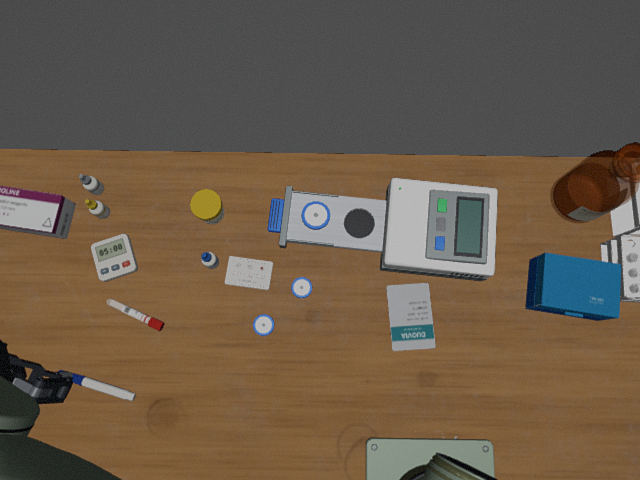

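View pics/side.png

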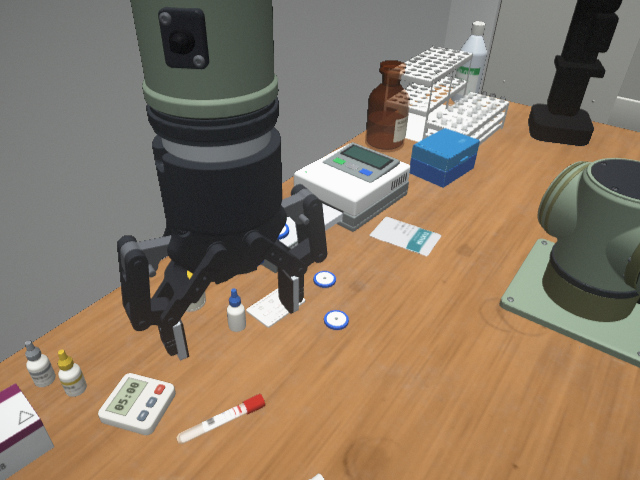

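The top view shows three disc-like objects: (315,215) on the drawer bed, about 30 px (≈50 mm) across, and (301,287) and (263,324) on the bench, both about 18 px. The one on the bed fits by size and place. I'll confirm it with a crop and measure.

```bash
python3 - <<'E'
from h import *
im=cv2.cvtColor(cv2.imread('pics/top.png'),cv2.COLOR_BGR2RGB)
cv2.imwrite('pics/crop.png',cv2.resize(cv2.imread('pics/top.png')[175:290,255:405],None,fx=5,fy=5,interpolation=cv2.INTER_CUBIC))
hsv=cv2.cvtColor(im,cv2.COLOR_RGB2HSV)
def blob(m,box):
    l,t,r,b=box;z=np.zeros(m.shape,np.uint8);z[t:b,l:r]=m[t:b,l:r];c=max(cv2.findContours(z,0,1)[0],key=cv2.contourArea);return c
blue=((hsv[...,0]>95)&(hsv[...,0]<130)&(hsv[...,1]>110)).astype(np.uint8)
dark=(im.max(2)<80).astype(np.uint8)
d=blob(blue,(295,195,335,238));e=cv2.fitEllipse(d);print('disc',e,ray('top',*e[0],.0365))
r=blob(dark,(335,200,380,245));f=cv2.fitEllipse(r);print('rec',f,ray('top',*f[0],.024),ray('top',*f[0],.03))
l=blob(blue,(262,190,288,240));q=cv2.minAreaRect(l);print('lip',q,[ray('top',*p,.026).round(4) for p in cv2.boxPoints(q)])
for p in((391,179),(497,188),(494,279),(382,269)):print(ray('top',*p,.072).round(4))
E
```

```text
disc ((315.4578552246094, 215.0083770751953), (26.7206974029541, 27.633716583251953), 97.94287109375) [0.46804793 0.18971923 0.0365    ]
rec ((358.76727294921875, 222.95217895507812), (27.634716033935547, 28.893985748291016), 102.27659606933594) [0.45824858 0.11437861 0.024     ] [0.4567256  0.11483979 0.03      ]
lip ((275.4384765625, 214.99234008789062), (12.775577545166016, 33.11727523803711), 7.125016689300537) [array([0.4417, 0.273 , 0.026 ]), array([0.5009, 0.2678, 0.026 ]), array([0.4984, 0.2456, 0.026 ]), array([0.4393, 0.251 , 0.026 ])]
[0.5226 0.064  0.072 ]
[ 0.5095 -0.1125  0.072 ]
[ 0.3564 -0.0991  0.072 ]
[0.3701 0.0807 0.072 ]
```

View pics/crop.png

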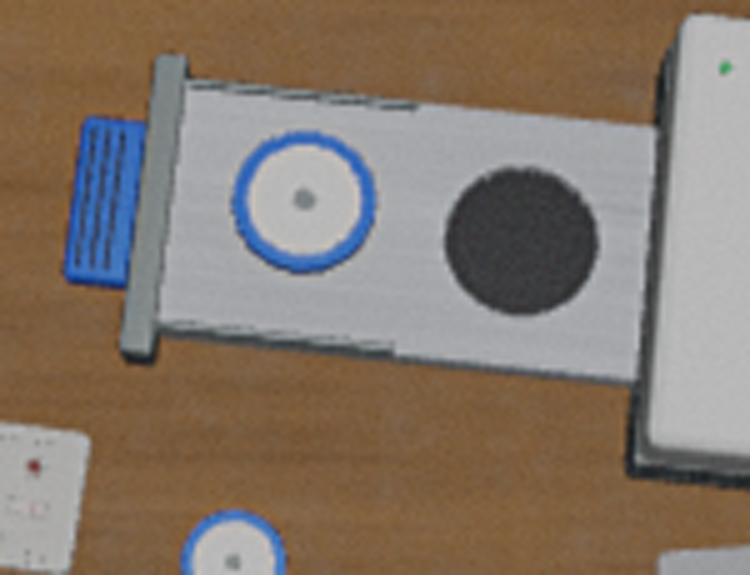

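The crop confirms it: the disc on the bed at crop (304,200) is the full-size one, the recess is at (521,240) and the blue lip at (105,200). I'll move above the drawer and then turn the tool.

```bash
python3 -m handwheel '[[[-46,-32,0,0,0,0,30],[-46,-32,0,0,0,0,30],[-46,-32,0,0,0,0,30],[-46,-32,0,0,0,0,30],[-46,-32,0,0,0,0,30],[-46,-32,0,0,0,0,30],[-46,-32,0,0,0,0,30],[-46,-32,0,0,0,0,30]]]' 20
python3 -m handwheel '[[[0,0,0,0,0,10.5,30],[0,0,0,0,0,10.5,30],[0,0,0,0,0,10.5,30],[0,0,0,0,0,10.5,30],[0,0,0,0,0,10.5,30],[0,0,0,0,0,10.5,30],[0,0,0,0,0,10,30],[0,0,0,0,0,0,30]]]'
python3 - <<'E'
from h import *
o=arm.get_obs();print(o['ee_pos'],o['tool_rot'],o['contact_force'])
print(arm.get_calibration('wrist'))
snap('wrist','w1')
print([proj('wrist',p) for p in((.468,.1897,.0365),(.4567,.1148,.03))])
E
```

```text
time_s: 1.7
ee_pos: [0.4619, 0.1555, 0.1969]
tool_rot: [0.192, 0.981, 0.0, 0.0]
contact_force: [0.5, 1.0, -0.1]
finger_gap: 0.0301
finger_force: 0.0
time_s: 2.7
ee_pos: [0.461, 0.1571, 0.1967]
tool_rot: [0.737, 0.676, 0.0, 0.0]
contact_force: [0.4, -1.1, -0.7]
finger_gap: 0.0303
finger_force: 0.0
[0.46100135 0.1570985  0.19668929] [7.37180929e-01 6.75695394e-01 1.11065856e-04 1.66753851e-05] [ 0.35392764 -1.05471048 -0.72345227]
{'K': array([[392.1925342 ,   0.        , 318.24868728],
       [  0.        , 392.1925342 , 237.62233644],
       [  0.        ,   0.        ,   1.        ]]), 'cam_to_world': array([[ 9.96240840e-01,  8.28762700e-02,  2.52133355e-02,
         4.66884377e-01],
       [-8.66218456e-02,  9.49968380e-01,  3.00094541e-01,
         2.33394630e-01],
       [ 9.18844665e-04, -3.01150463e-01,  9.53576192e-01,
         3.73409325e-01],
       [ 0.00000000e+00,  0.00000000e+00,  0.00000000e+00,
         1.00000000e+00]])}
[array([323.67188394, 167.19603138]), array([318.00942765, 248.51385823])]
```

View pics/w1.png

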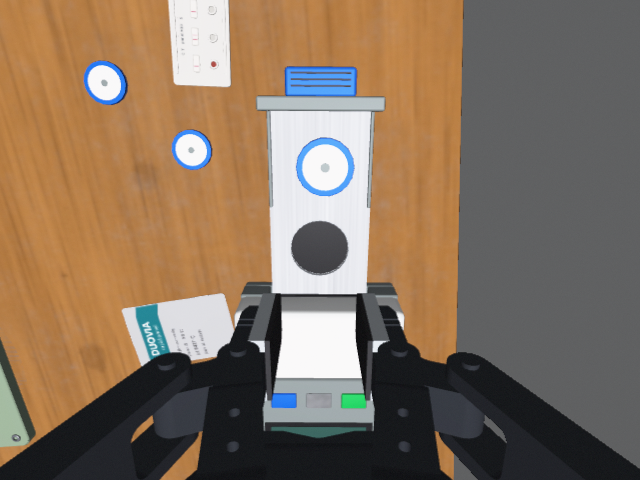

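The wrist view is clear: disc at (325,167), recess at (319,247), lip at (321,81). I'll measure everything precisely from it.

```bash
cat >> h.py <<'E'
def measure(im,dbox,rbox,lbox):
    hsv=cv2.cvtColor(im,cv2.COLOR_RGB2HSV)
    def blob(m,box):
        l,t,r,b=box;z=np.zeros(m.shape,np.uint8);z[t:b,l:r]=m[t:b,l:r];return max(cv2.findContours(z,0,1)[0],key=cv2.contourArea)
    blue=((hsv[...,0]>95)&(hsv[...,0]<130)&(hsv[...,1]>90))
    out={}
    if dbox: e=cv2.fitEllipse(blob(blue,dbox));out['d']=e
    if rbox: out['r']=cv2.fitEllipse(blob(im.max(2)<150,rbox))
    if lbox: out['l']=cv2.minAreaRect(blob(blue,lbox))
    return out
E
python3 - <<'E'
from h import *
im=cv2.cvtColor(cv2.imread('pics/w1.png'),cv2.COLOR_BGR2RGB)
m=measure(im,(290,130,362,200),(280,212,362,285),(275,60,365,98));print(m)
c='wrist'
d=ray(c,*m['d'][0],.0365);r=ray(c,*m['r'][0],.03)
lp=cv2.boxPoints(m['l']);L=[ray(c,*p,.026) for p in lp];print(np.round(L,4))
print(d,r)
# bed edges, two rows each
for v in (125,150,190,225,270):
    row=im[v].astype(int); sat=row.max(1)-row.min(1); i=np.where(sat[240:400]<45)[0]+240; print(v,i.min(),i.max(), ray(c,i.min(),v,.03).round(4),ray(c,i.max(),v,.03).round(4))
E
```

```text
{'d': ((324.67840576171875, 166.55113220214844), (56.86028289794922, 57.4592170715332), 15.761712074279785), 'r': ((319.2037048339844, 247.6116485595703), (53.251033782958984, 55.673526763916016), 90.31584930419922), 'l': ((320.5, 81.0), (28.0, 71.0), 90.0)}
[[0.4432 0.272  0.026 ]
 [0.501  0.267  0.026 ]
 [0.4997 0.2455 0.026 ]
 [0.4408 0.2506 0.026 ]]
[0.46889895 0.19016991 0.0365    ] [0.45787728 0.11558519 0.03      ]
125 267 373 [0.4234 0.2281 0.03  ] [0.5123 0.2204 0.03  ]
150 268 372 [0.4216 0.2075 0.03  ] [0.5105 0.1999 0.03  ]
190 269 370 [0.4182 0.1731 0.03  ] [0.5072 0.1654 0.03  ]
225 270 368 [0.4152 0.1411 0.03  ] [0.5039 0.1334 0.03  ]
270 272 366 [0.4116 0.0972 0.03  ] [0.4999 0.0896 0.03  ]
```

```bash
python3 -m handwheel '[[[35,2.6,0,0,0,0.4,30],[35,2.6,0,0,0,0,30],[0,0,40,0,0,0,30],[0,0,40,0,0,0,30],[0,0,35,0,0,0,30],[0,0,30,0,0,0,30],[0,0,9,0,0,0,30],[0,0,0,0,0,0,30]]]'
python3 - <<'E'
from h import *
o=arm.get_obs();print(o['ee_pos'],o['contact_force'])
snap('wrist','w2')
k=arm.get_calibration('wrist')
E
```

```text
time_s: 3.75
ee_pos: [0.4728, 0.2264, 0.0427]
tool_rot: [0.74, 0.673, -0.0, -0.0]
contact_force: [-0.1, -0.3, 0.2]
finger_gap: 0.0303
finger_force: 0.0
[0.47283499 0.22638926 0.04270997] [-0.06525822 -0.33847491  0.24209806]
```

View pics/w2.png

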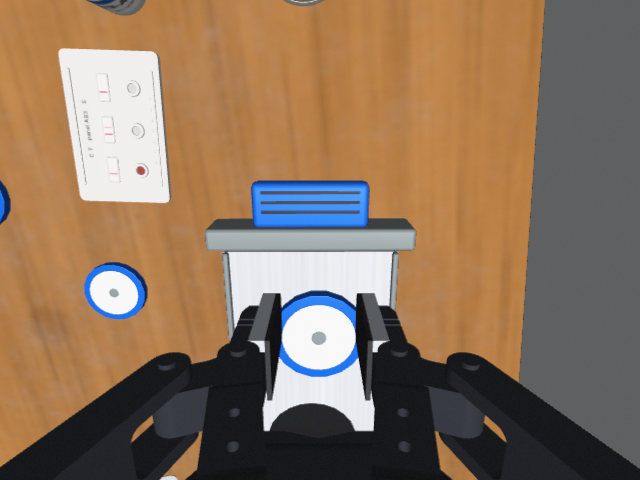

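```bash
python3 - <<'E'
from h import *
from scipy.spatial.transform import Rotation as R
o=arm.get_obs();M=R.from_quat(o['tool_rot']).as_matrix();p=np.array(o['ee_pos'])
for z in(0,-6,-19):
  for x in(-11,0,11):print(z,x,[proj('wrist',p+M@np.array([x,y,z])/1000).round(0) for y in(-15,15)])
im=cv2.cvtColor(cv2.imread('pics/w2.png'),cv2.COLOR_BGR2RGB)
m=measure(im,(275,280,362,380),None,(245,175,375,226));d=ray('wrist',*m['d'][0],.0365);print(m,d,(M.T@(d-p)*1000).round(1))
print('plate',[ray('wrist',u,250,.03).round(4) for u in (206,414)],'lip mid',ray('wrist',310.5,181,.026))
E
```

```text
0 -11 [array([289., 298.]), array([350., 298.])]
0 0 [array([289., 278.]), array([350., 278.])]
0 11 [array([288., 257.]), array([351., 257.])]
-6 -11 [array([288., 304.]), array([351., 304.])]
-6 0 [array([288., 283.]), array([351., 283.])]
-6 11 [array([287., 261.]), array([352., 261.])]
-19 -11 [array([286., 317.]), array([353., 317.])]
-19 0 [array([286., 295.]), array([353., 295.])]
-19 11 [array([285., 272.]), array([354., 272.])]
{'d': ((318.04150390625, 324.3953552246094), (63.4506721496582, 74.01679229736328), 87.82064819335938), 'l': ((309.5, 203.0), (44.0, 117.0), 90.0)} [0.46992489 0.19734594 0.0365    ] [-29.5  -0.7   6.9]
plate [array([0.4164, 0.242 , 0.03  ]), array([0.5228, 0.2318, 0.03  ])] lip mid [0.47326104 0.27156346 0.026     ]
```

```bash
python3 - <<'E'
from h import *
cv2.imwrite('pics/c2.png',cv2.resize(cv2.imread('pics/w2.png')[230:430,215:425],None,fx=3,fy=3,interpolation=cv2.INTER_CUBIC))
im=snap('side','s2');cv2.imwrite('pics/s2c.png',cv2.resize(cv2.imread('pics/s2.png')[160:320,200:400],None,fx=3.7,fy=3.7,interpolation=cv2.INTER_CUBIC))
E
```

```text
(no output)
```

View pics/c2.png

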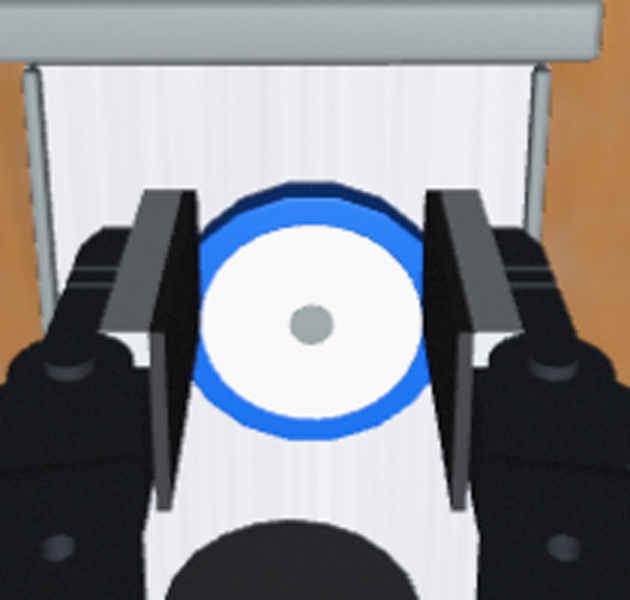

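View pics/s2c.png

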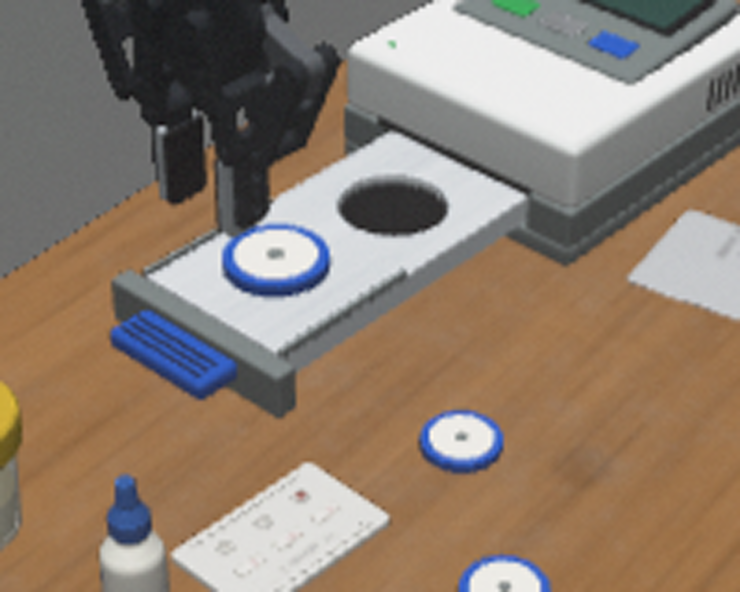

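```bash
python3 - <<'E'
from h import *
from scipy.spatial.transform import Rotation as R
o=arm.get_obs();M=R.from_quat(o['tool_rot']).as_matrix();p=np.array(o['ee_pos'])
f=lambda q:((proj('side',p+M@np.array(q)/1000)-[200,160])*3.7).round(0)
for z in(0,-10,-20,-30):
  print(z,[f([x,y,z]) for y in(-15,15) for x in (-11,11)])
print('rec',((proj('side',(.4579,.1156,.03))-[200,160])*3.7),'disc',((proj('side',(.4689,.1902,.0365))-[200,160])*3.7))
print(arm.get_calibration('side')['cam_to_world'])
E
```

```text
0 [array([255., 275.]), array([219., 297.]), array([208., 248.]), array([172., 269.])]
-10 [array([254., 257.]), array([218., 278.]), array([207., 230.]), array([171., 251.])]
-20 [array([253., 238.]), array([217., 260.]), array([206., 212.]), array([170., 232.])]
-30 [array([253., 219.]), array([216., 241.]), array([205., 193.]), array([168., 214.])]
rec [390.82950953 199.8631557 ] disc [274.73336769 251.66010928]
[[-0.81310553  0.35934301 -0.45796506  0.01048027]
 [-0.58168441 -0.47126141  0.66299014  0.72357722]
 [ 0.02241962  0.80547209  0.59220948  0.53465317]
 [ 0.          0.          0.          1.        ]]
```

The crops put the fingertips higher than the TCP reading suggests. I'll descend in small steps and watch the force.

```bash
python3 -m handwheel '[[[0,0,3,0,0,0,30],[0,0,3,0,0,0,30],[0,0,2,0,0,0,30],[0,0,0,0,0,0,30]]]'
python3 - <<'E'
from h import *
im=snap('side','s3');cv2.imwrite('pics/s3c.png',cv2.resize(cv2.imread('pics/s3.png')[180:270,215:315],None,fx=6,fy=6,interpolation=cv2.INTER_CUBIC))
E
```

```text
time_s: 4.35
ee_pos: [0.4725, 0.2263, 0.0345]
tool_rot: [0.74, 0.672, -0.0, -0.0]
contact_force: [-0.0, 0.1, 0.1]
finger_gap: 0.03
finger_force: 0.0
```

View pics/s3c.png

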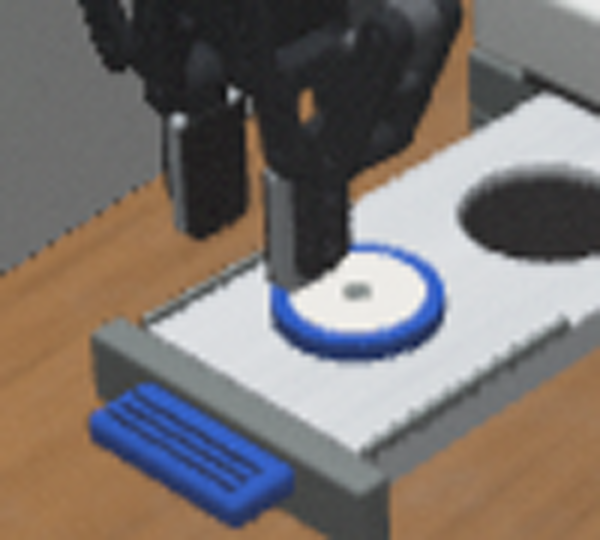

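```bash
python3 -m handwheel '[[[4,0,0,0,0,0,30],[0,0,4,0,0,0,30],[0,0,4,0,0,0,30],[0,0,4,0,0,0,30],[0,0,2,0,0,0,30],[0,0,0,0,0,0,30]]]'
python3 -m handwheel '[[[0,0,2,0,0,0,30],[0,0,2,0,0,0,30],[0,0,2,0,0,0,30],[0,0,0,0,0,0,30]]]'
python3 - <<'E'
from h import *
# dark-finger lower end in side picture
im=snap('side','s4');print(arm.get_obs()['contact_force'])
E
```

```text
time_s: 5.15
ee_pos: [0.4729, 0.2302, 0.0204]
tool_rot: [0.74, 0.672, -0.0, -0.0]
contact_force: [1.1, 0.1, 0.2]
finger_gap: 0.0297
finger_force: 0.0
time_s: 5.65
ee_pos: [0.4729, 0.2303, 0.0144]
tool_rot: [0.74, 0.672, -0.0, -0.0]
contact_force: [0.2, -0.3, -0.5]
finger_gap: 0.0302
finger_force: 0.0
[-0.94162538 -0.03046738 -0.12365615]
```

```bash

python3 -m handwheel '[[[0,0,1,0,0,0,30],[0,0,1,0,0,0,30],[0,0,1,0,0,0,30],[0,0,1,0,0,0,30],[0,0,1,0,0,0,30],[0,0,0,0,0,0,30]]]'
python3 - <<'E'
from h import *
im=snap('side','s5');cv2.imwrite('pics/s5c.png',cv2.resize(cv2.imread('pics/s5.png')[190:270,215:305],None,fx=6,fy=6,interpolation=cv2.INTER_CUBIC))
E
```

```text
time_s: 6.45
ee_pos: [0.473, 0.2303, 0.0095]
tool_rot: [0.74, 0.672, -0.0, -0.0]
contact_force: [0.5, 0.0, 0.1]
finger_gap: 0.0298
finger_force: 0.0
```

View pics/s5c.png

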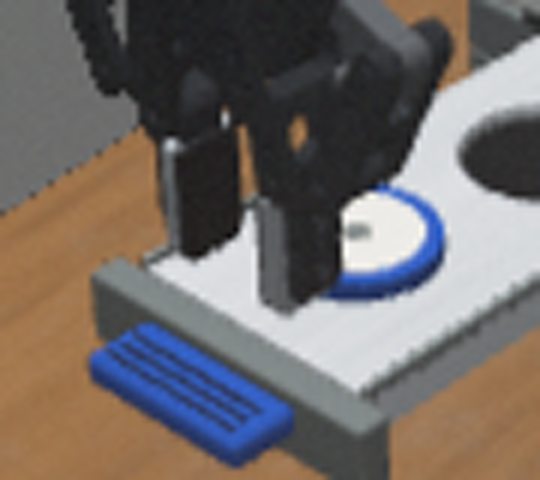

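```bash
python3 - <<'E'
from h import *
from scipy.spatial.transform import Rotation as R
o=arm.get_obs();M=R.from_quat(o['tool_rot']).as_matrix();p=np.array(o['ee_pos'])
for n,c in {'near +x outer':(288,315),'near +x inner':(260,303),'near -x outer':(340,290),'far +x outer?':(195,260),'far -x':(240,235)}.items():
  for z in(.030,.035,.04):
    q=ray('side',c[0]/6+215,c[1]/6+190,z);print(n,z,(M.T@(q-p)*1000).round(1))
E
```

```text
near +x outer 0.03 [ -4.7  -9.4 -20.4]
near +x outer 0.035 [ -0.2 -14.3 -25.4]
near +x outer 0.04 [  4.2 -19.2 -30.4]
near +x inner 0.03 [ -3.3   0.3 -20.4]
near +x inner 0.035 [  1.2  -4.7 -25.4]
near +x inner 0.04 [  5.6  -9.8 -30.4]
near -x outer 0.03 [-22.6 -11.6 -20.4]
near -x outer 0.035 [-18.  -16.5 -25.4]
near -x outer 0.04 [-13.3 -21.4 -30.4]
far +x outer? 0.03 [ -4.9  28.5 -20.4]
far +x outer? 0.035 [ -0.4  23.1 -25.4]
far +x outer? 0.04 [  4.1  17.8 -30.4]
far -x 0.03 [-21.8  28.1 -20.4]
far -x 0.035 [-17.2  22.8 -25.4]
far -x 0.04 [-12.6  17.4 -30.4]
```

```bash

python3 -m handwheel '[[[0,0,2,0,0,0,30],[0,0,2,0,0,0,30],[0,0,2,0,0,0,30],[0,0,0,0,0,0,30]]]'
python3 -m handwheel '[[[0,0,1,0,0,0,30],[0,0,0,0,0,0,30]]]'
python3 -m handwheel '[[[0,0,1,0,0,0,30],[0,0,0,0,0,0,30]]]'
```

```text
time_s: 7.0
ee_pos: [0.4729, 0.2302, 0.0034]
tool_rot: [0.74, 0.672, -0.0, -0.0]
contact_force: [0.4, -0.3, 0.1]
finger_gap: 0.0299
finger_force: 0.0
time_s: 7.25
ee_pos: [0.473, 0.2303, 0.0026]
tool_rot: [0.74, 0.672, -0.0, -0.0]
contact_force: [-0.1, -1.0, -0.2]
finger_gap: 0.0302
finger_force: 0.0
time_s: 7.5
ee_pos: [0.473, 0.2303, 0.0016]
tool_rot: [0.74, 0.672, -0.0, -0.0]
contact_force: [0.4, -1.0, -0.7]
finger_gap: 0.03
finger_force: 0.0
```

```bash

python3 -m handwheel '[[[0,0,1,0,0,0,30],[0,0,0,0,0,0,30]]]' | egrep 'ee_|cont'
python3 -m handwheel '[[[0,0,1,0,0,0,30],[0,0,0,0,0,0,30]]]'| egrep 'ee_|cont'
python3 -m handwheel '[[[0,0,1,0,0,0,30],[0,0,0,0,0,0,30]]]'| egrep 'ee_|cont'
```

```text
ee_pos: [0.473, 0.2303, 0.0006]
contact_force: [-0.3, 0.3, -0.2]
ee_pos: [0.473, 0.2303, -0.0005]
contact_force: [-0.4, -0.1, 0.9]
ee_pos: [0.473, 0.2303, -0.0015]
contact_force: [-0.1, -0.7, -0.6]
```

```bash

python3 -m handwheel '[[[0,0,1,0,0,0,30],[0,0,0,0,0,0,30]]]' | egrep 'ee_|cont'
python3 -m handwheel '[[[0,0,1,0,0,0,30],[0,0,0,0,0,0,30]]]'| egrep 'ee_|cont'
```

```text
ee_pos: [0.473, 0.2303, -0.0025]
contact_force: [-0.0, -0.4, -0.6]
ee_pos: [0.473, 0.2303, -0.0034]
contact_force: [-0.5, 0.0, 0.1]
```

```bash

python3 -m handwheel '[[[0,0,1,0,0,0,30],[0,0,0,0,0,0,30]]]' | egrep 'ee_|cont'
python3 -m handwheel '[[[0,0,1,0,0,0,30],[0,0,0,0,0,0,30]]]'| egrep 'ee_|cont'
python3 - <<'E'
from h import *
im=snap('side','s6')
a=cv2.imread('pics/s6.png')[195:275,215:305];w=arm.read_camera('wrist')[200:420,200:420,::-1]
out=np.zeros((480,780,3),np.uint8);out[:480,:300]=cv2.resize(a,(540,480),interpolation=cv2.INTER_CUBIC)[:, :300];
out[:480,300:]=cv2.resize(w,(480,480));cv2.imwrite('pics/c6.png',out)
E
```

```text
ee_pos: [0.473, 0.2303, -0.0045]
contact_force: [-0.3, -0.5, -0.2]
ee_pos: [0.4731, 0.2304, -0.0051]
contact_force: [-0.6, -1.0, 3.0]
```

View pics/c6.png

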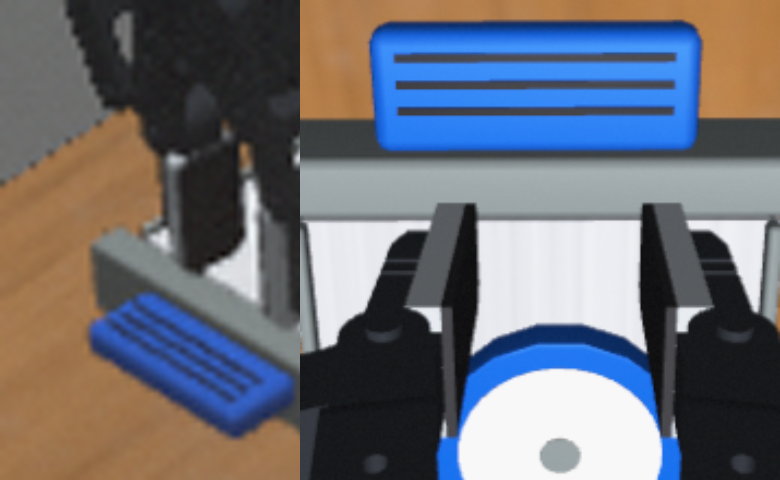

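Contact with the bed comes at 3 N, so the tips are now known to sit behind the disc. I'll raise 2 mm and push the disc in the cradle of the two tips, drifting 4 mm sideways to the centre line.

```bash

python3 -m handwheel '[[[0,0,-2,0,0,0,30],[-5,0,0,0,0,0,30],[-7,-0.3,0,0,0,0,30],[-9,-0.8,0,0,0,0,30],[-9,-0.8,0,0,0,0,30],[-9,-0.8,0,0,0,0,30],[-9,-0.8,0,0,0,0,30],[0,0,0,0,0,0,30]]]'
cat >> h.py <<'E'
def disc_side(n):
    im=snap('side',n);w=(im.min(2)>150)
    hsv=cv2.cvtColor(im,cv2.COLOR_RGB2HSV)
    blue=((hsv[...,0]>95)&(hsv[...,0]<130)&(hsv[...,1]>90)).astype(np.uint8)
    for c in cv2.findContours(blue,0,1)[0]:
        if cv2.contourArea(c)>25: 
            x,y,ww,hh=cv2.boundingRect(c)
            if 225<x<345 and 190<y<290: print('blue',x,y,ww,hh,'bbox mid on z.033',ray('side',x+ww/2,y+hh/2,.033).round(4))
    for r in arm.cut_out('side','calibration_disc')[:3]:
        b=r['rect'];print(round(r['confidence'],2),b,ray('side',(b[0]+b[2])/2,(b[1]+b[3])/2,.033).round(4))
E
python3 -c "
from h import *
disc_side('s7')"
```

```text
time_s: 10.35
ee_pos: [0.4647, 0.1821, -0.0034]
tool_rot: [0.741, 0.672, -0.0, -0.0]
contact_force: [-0.2, 0.4, -0.1]
finger_gap: 0.0298
finger_force: 0.0
blue 229 289 12 18 bbox mid on z.033 [0.4064 0.3542 0.033 ]
blue 314 271 22 17 bbox mid on z.033 [0.3264 0.2435 0.033 ]
blue 230 244 34 24 bbox mid on z.033 [0.4575 0.2718 0.033 ]
blue 294 215 13 16 bbox mid on z.033 [0.4455 0.1472 0.033 ]
0.86 [323.5, 308.6, 347.1, 328.2] [0.2686 0.3015 0.033 ]
0.59 [314.7, 269.3, 335.7, 288.2] [0.3271 0.2419 0.033 ]
0.58 [282.4, 216.0, 303.9, 230.4] [0.4553 0.1554 0.033 ]
```

```bash
cat >> h.py <<'E'
from scipy.spatial.transform import Rotation as R
def hub(n,z=.037):
    o=arm.get_obs();M=R.from_quat(o['tool_rot']).as_matrix();p=np.array(o['ee_pos'])
    im=snap('wrist',n);g=im.max(2)
    w=((g>110)&(g<195)&(im.max(2).astype(int)-im.min(2)<30)).astype(np.uint8)
    cs,h=cv2.findContours(w[:, :],cv2.RETR_EXTERNAL,1)
    for c in cs:
        x,y,a,b=cv2.boundingRect(c);
        if 8<a<30 and 6<b<30 and 285<x+a/2<355 and y>250:
            q=ray('wrist',x+(a-1)/2,y+(b-1)/2,z)
            d=q[:2]-[.4579,.1156];print('hub',(x,y,a,b),q.round(4),'tool',(M.T@(q-p)*1000).round(1)[:2],'rel recess along,lat',(d@[-.0924,-.9957]*1000).round(1),(d@[.9957,-.0924]*1000).round(1))
E
python3 -c "
from h import *
hub('w7')"
```

```text
hub (309, 382, 18, 16) [0.4611 0.1505 0.037 ] tool [-32.6  -0.9] rel recess along,lat -35.0 -0.1
```

```bash

python3 -m handwheel '[[[-6,0,0,0,0,0,30],[-6,0,0,0,0,0,30],[-6,0,0,0,0,0,30],[-5,0,0,0,0,0,30],[-5,0,0,0,0,0,30],[-3,0,0,0,0,0,30],[-2,0,0,0,0,0,30],[0,0,0,0,0,0,30]]]'
python3 -c "
from h import *
hub('w8')"
```

```text
time_s: 11.5
ee_pos: [0.4617, 0.1499, -0.0034]
tool_rot: [0.74, 0.672, -0.0, -0.0]
contact_force: [-0.8, -0.1, -0.1]
finger_gap: 0.0297
finger_force: 0.0
hub (310, 377, 18, 14) [0.4584 0.1205 0.037 ] tool [-29.6  -0.5] rel recess along,lat -4.9 0.0
```

```bash

python3 -m handwheel '[[[-1,0,0,0,0,0,30],[-1,0,0,0,0,0,30],[-1,0,0,0,0,0,30],[0,0,0,0,0,0,30]]]' | egrep 'ee_|cont'
python3 -c "
from h import *
hub('w9')"
python3 -m handwheel '[[[6,0,0,0,0,0,30],[0,0,0,0,0,0,30],[0,0,0,0,0,0,30]]]' | egrep 'ee_|cont|time'
python3 -c "
from h import *
hub('w10',.031)"
```

```text
ee_pos: [0.4615, 0.147, -0.0034]
contact_force: [0.3, -0.1, -0.0]
hub (310, 374, 18, 15) [0.4582 0.1187 0.037 ] tool [-28.5  -0.5] rel recess along,lat -3.1 0.1
time_s: 12.48
ee_pos: [0.462, 0.1531, -0.0034]
contact_force: [-0.7, -0.7, 0.0]
hub (309, 387, 19, 14) [0.4575 0.1138 0.031 ] tool [-39.6  -0.7] rel recess along,lat 1.9 -0.2
```

```bash

python3 -m handwheel '[[[10,0,0,0,0,0,30],[0,0,-20,0,0,0,30],[20,0,-40,0,0,0,30],[30,0,-40,0,0,0,30],[40,0,-40,0,0,0,20],[40,0,0,0,0,0,0],[0,0,0,0,0,0,0],[0,0,0,0,0,0,0]]]' | egrep 'ee_|cont|time'
python3 - <<'E'
from h import *
hub('w11',.031); 
for c in('wrist','side','top'):
    im=snap(c,'f_'+c)
    for z in(.031,.037):print(c,proj(c,(.4579,.1156,z)))
a=[]
for c in('wrist','side','top'):
    u,v=proj(c,(.4579,.1156,.03)).astype(int);s=45;a.append(cv2.resize(cv2.imread(f'pics/f_{c}.png')[max(v-s,0):v+s,u-s:u+s],(266,266),interpolation=cv2.INTER_CUBIC))
cv2.imwrite('pics/f.png',np.hstack(a))
E
```

```text
time_s: 13.52
ee_pos: [0.4747, 0.292, 0.136]
contact_force: [0.2, -0.8, 0.3]
wrist [318.88588023 415.22992482]
wrist [318.8935564 420.3192083]
side [305.63428097 213.55327716]
side [305.66251281 210.75774625]
top [358.36962544 222.14275473]
top [358.63495467 221.27862386]
```

View pics/f.png

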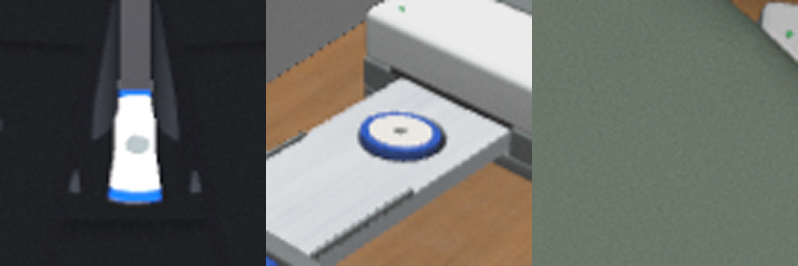

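The side crop shows the disc over the recess, but it may be sitting proud. I'll check numerically against flat-in-recess and flat-on-rim predictions.

```bash
cat >> h.py <<'E'
def check(n):
    im=snap('side',n);s=8
    big=cv2.resize(im[185:240,270:340],None,fx=s,fy=s,interpolation=cv2.INTER_CUBIC)
    hsv=cv2.cvtColor(big,cv2.COLOR_RGB2HSV)
    blue=((hsv[...,0]>95)&(hsv[...,0]<130)&(hsv[...,1]>110)).astype(np.uint8)
    c=max(cv2.findContours(blue,0,1)[0],key=cv2.contourArea);c=cv2.convexHull(c);x,y,w,h=cv2.boundingRect(c)
    print('blue l,t,r,b',[round(v,1) for v in((x-3.5)/s+270,(y-3.5)/s+185,(x+w-4.5)/s+270,(y+h-4.5)/s+185)])
    full=np.zeros(blue.shape,np.uint8);cv2.drawContours(full,[c],-1,1,-1)
    wh=((big.min(2)>140)&(full>0)).astype(np.uint8);c=max(cv2.findContours(wh,0,1)[0],key=cv2.contourArea);e=cv2.fitEllipse(c)
    print('white centre',(np.array(e[0])-3.5)/s+[270,185],np.array(e[1])/s,e[2])
def pred(cx,cy,zb):
    t=np.linspace(0,6.283,90);P=np.array([proj('side',(cx+.025*np.cos(a),cy+.025*np.sin(a),z)) for z in(zb,zb+.007) for a in t])
    return P.min(0).round(1),P.max(0).round(1),'c',proj('side',(cx,cy,zb+.007)).round(1)
E
python3 - <<'E'
from h import *
check('chk')
for z in(.024,.027,.03):print(z,pred(.4579,.1156,z))
print(pred(.4577,.1176,.024),pred(.4581,.1136,.024))
im=cv2.cvtColor(cv2.imread('pics/s2.png'),cv2.COLOR_BGR2RGB)
E
```

```text
blue l,t,r,b [291.4, 207.2, 318.9, 222.6]
white centre [305.09468842 212.86461639] [10.75668144 21.7040863 ] 95.79335021972656
0.024 (array([291.7, 206. ]), array([319.6, 224.7]), 'c', array([305.6, 213.6]))
0.027 (array([291.7, 204.6]), array([319.6, 223.3]), 'c', array([305.6, 212.2]))
0.03 (array([291.7, 203.2]), array([319.6, 221.9]), 'c', array([305.7, 210.8]))
(array([291.1, 206.5]), array([319. , 225.3]), 'c', array([305.1, 214.1])) (array([292.3, 205.5]), array([320.1, 224.2]), 'c', array([306.2, 213. ]))
```

```bash
python3 - <<'E'
from h import *
def face(im,box,thr=140):
    l,t,r,b=box;s=8;big=cv2.resize(im[t:b,l:r],None,fx=s,fy=s,interpolation=cv2.INTER_CUBIC)
    hsv=cv2.cvtColor(big,cv2.COLOR_RGB2HSV);blue=((hsv[...,0]>95)&(hsv[...,0]<130)&(hsv[...,1]>110)).astype(np.uint8)
    c=cv2.convexHull(max(cv2.findContours(blue,0,1)[0],key=cv2.contourArea));x,y,w,h=cv2.boundingRect(c)
    full=np.zeros(blue.shape,np.uint8);cv2.drawContours(full,[c],-1,1,-1)
    wh=((big.min(2)>thr)&(full>0)).astype(np.uint8);c=cv2.convexHull(max(cv2.findContours(wh,0,1)[0],key=cv2.contourArea));e=cv2.fitEllipse(c)
    return w/s,h/s,(np.array(e[0])-3.5)/s+[l,t],np.array(e[1])/s,e[1][0]/e[1][1],e[2]
def pf(c,z,r=.0195):
    P=np.array([proj('side',(c[0]+r*np.cos(a),c[1]+r*np.sin(a),z)) for a in np.linspace(0,6.2,40)],np.float32);e=cv2.fitEllipse(P);return np.array(e[1]),e[1][0]/e[1][1],e[2]
rd=lambda f:cv2.cvtColor(cv2.imread(f),cv2.COLOR_BGR2RGB)
for thr in(120,140,160):
  print('now ',face(rd('pics/chk.png'),(270,185,340,240),thr)); print('s2',face(rd('pics/s2.png'),(255,212,292,245),thr));print('bench',face(rd('pics/chk.png'),(308,262,345,295),thr))
print('now',pf((.4579,.1156),.031),'s2',pf((.4689,.1902),.037),'bench',pf((.327,.243),.005))
E
```

```text
now  (27.625, 15.5, array([305.09712601, 212.86237907]), array([11.47292995, 22.12956429]), 0.5184435539095168, 96.00817108154297)
s2 (28.75, 18.875, array([274.12568474, 228.23439026]), array([14.24730492, 23.29196548]), 0.611683240119433, 87.89554595947266)
bench (22.25, 16.375, array([324.29164124, 277.6645546 ]), array([12.68540096, 18.10787582]), 0.7005460544430215, 92.85230255126953)
now  (27.625, 15.5, array([305.08580399, 212.84259033]), array([11.08806515, 21.79898643]), 0.5086504907232486, 95.74107360839844)
s2 (28.75, 18.875, array([274.11602402, 228.24725533]), array([13.84127331, 23.0291996 ]), 0.6010314534625958, 88.2074203491211)
bench (22.25, 16.375, array([324.26312637, 277.66336632]), array([12.30613232, 17.81054688]), 0.6909463478554392, 92.95379638671875)
now  (27.625, 15.5, array([305.07926178, 212.82678032]), array([10.70832348, 21.54955101]), 0.4969163150389563, 95.68865966796875)
s2 (28.75, 18.875, array([274.11698914, 228.22299385]), array([13.56527901, 22.75054932]), 0.5962616031066815, 87.85843658447266)
bench (22.25, 16.375, array([324.24180031, 277.63546181]), array([11.97526932, 17.54623032]), 0.6824981264834045, 93.16112518310547)
now (array([12.08053589, 21.74667358]), 0.5555118966593928, 90.66943359375) s2 (array([13.26465416, 23.03905106]), 0.5757465499493423, 88.15552520751953) bench (array([17.27590179, 25.35450745]), 0.6813739857116463, 92.55464935302734)
```

The face ellipse is rotated about 5° and flatter than predicted, so the trailing edge is still hung on the rim. I'll go back, nudge it a little further, then draw back.

```bash

python3 -m handwheel '[[[-40,0,0,0,0,0,30],[-40,0,0,0,0,0,30],[-40,0,0,0,0,0,30],[0,0,45,0,0,0,30],[0,0,45,0,0,0,30],[0,0,35,0,0,0,30],[0,0,15,0,0,0,30],[0,0,0,0,0,0,30]]]' | egrep 'ee_|cont|time|gap'
```

```text
time_s: 14.78
ee_pos: [0.4642, 0.1727, -0.0034]
contact_force: [0.5, 0.2, 0.1]
finger_gap: 0.0301
```

```bash
python3 -c "
from h import *
hub('w12',.034)"
python3 -m handwheel '[[[-8,0,0,0,0,0,30],[-8,0,0,0,0,0,30],[-6,0,0,0,0,0,30],[-1,0,0,0,0,0,30],[-1,0,0,0,0,0,30],[0,0,0,0,0,0,30]]]' | egrep 'ee_|cont|time|gap'
python3 -c "
from h import *
hub('w13',.034)"
```

```text
hub (309, 424, 18, 14) [0.4582 0.1162 0.034 ] tool [-56.8  -0.6] rel recess along,lat -0.6 0.2
time_s: 15.58
ee_pos: [0.4617, 0.1491, -0.0034]
contact_force: [-0.1, -1.0, -0.4]
finger_gap: 0.0302
hub (309, 378, 19, 15) [0.4579 0.1166 0.034 ] tool [-32.7  -0.7] rel recess along,lat -1.0 -0.1
```

```bash

python3 -m handwheel '[[[-1,0,0,0,0,0,30],[-1,0,0,0,0,0,30],[-1,0,0,0,0,0,30],[0,0,0,0,0,0,30]]]' | egrep 'ee_|cont|time|gap'
python3 -c "
from h import *
hub('w14',.034);check('s14')"
python3 -m handwheel '[[[-1,0,0,0,0,0,30],[-1,0,0,0,0,0,30],[0,0,0,0,0,0,30]]]' | egrep 'ee_|cont|time|gap'
python3 -c "
from h import *
hub('w15',.034);check('s15')"
```

```text
time_s: 16.12
ee_pos: [0.4614, 0.146, -0.0034]
contact_force: [0.3, -0.1, -0.1]
finger_gap: 0.0299
hub (310, 367, 18, 16) [0.4583 0.1186 0.034 ] tool [-27.5  -0.5] rel recess along,lat -3.0 0.1
blue l,t,r,b [306.8, 208.1, 319.1, 222.9]
white centre [312.1384201  214.84513855] [ 6.6809144  10.95279694] 19.323074340820312
time_s: 16.6
ee_pos: [0.4612, 0.144, -0.0034]
contact_force: [0.6, 0.3, -0.2]
finger_gap: 0.0299
hub (310, 363, 18, 16) [0.4582 0.1186 0.034 ] tool [-25.6  -0.5] rel recess along,lat -3.0 0.1
blue l,t,r,b [306.7, 208.1, 319.1, 222.9]
white centre [312.37590408 214.67960358] [ 6.40755939 10.46087933] 11.834417343139648
```

```bash

python3 -m handwheel '[[[6,0,0,0,0,0,30],[8,0,0,0,0,0,30],[10,0,0,0,0,0,30],[0,0,-40,0,0,0,30],[0,0,-55,0,0,0,30],[-10,0,-55,0,0,0,30],[0,0,-40,0,0,0,30],[0,0,0,0,0,0,30]]]' | egrep 'ee_|cont|time|gap'
cat >> h.py <<'E'
def pose(c,im,box,r0=.0195):
    """fit blue-rim outline & white ellipse of the disc"""
    l,t,r,b=box;s=6;big=cv2.resize(im[t:b,l:r],None,fx=s,fy=s,interpolation=cv2.INTER_CUBIC)
    hsv=cv2.cvtColor(big,cv2.COLOR_RGB2HSV);blue=((hsv[...,0]>95)&(hsv[...,0]<130)&(hsv[...,1]>110)).astype(np.uint8)
    cb=cv2.convexHull(max(cv2.findContours(blue,0,1)[0],key=cv2.contourArea))
    full=np.zeros(blue.shape,np.uint8);cv2.drawContours(full,[cb],-1,1,-1)
    wh=((big.min(2)>140)&(full>0)).astype(np.uint8);cw=cv2.convexHull(max(cv2.findContours(wh,0,1)[0],key=cv2.contourArea))
    for n,q in(('blue',cb),('white',cw)):
        e=cv2.fitEllipse(q);ce=(np.array(e[0])-(s-1)/2)/s+[l,t];print(c,n,ce.round(2),(np.array(e[1])/s).round(2),round(e[2],1),'z.031',ray(c,*ce,.031).round(4))
def predp(c,p,r,tilt):
    # tilt: rad, outer (reader -x) edge raised
    a=np.linspace(0,6.2,60);X=np.array([-.0924,-.9957,0]);Y=np.array([.9957,-.0924,0]);X=X*np.cos(tilt)-np.array([0,0,np.sin(tilt)])
    P=np.array([proj(c,np.array(p)+r*np.cos(t)*X+r*np.sin(t)*Y) for t in a],np.float32);e=cv2.fitEllipse(P);return np.round(e[0],2),np.round(e[1],2),round(e[2],1)
E
python3 - <<'E'
from h import *
hub('w16',.034)
u,v=proj('wrist',(.4579,.1156,.03)).astype(int);print(u,v)
iw=snap('wrist','w17');is_=snap('side','s17')
pose('wrist',iw,(u-45,v-45,u+45,v+45));pose('side',is_,(270,190,340,240))
for c in('wrist','side'):
  for t in(-.06,0,.06,.12):print(c,t,predp(c,(.4579,.1156,.031),.0193,t),predp(c,(.4579,.1156,.031),.025,t))
a=cv2.resize(cv2.imread('pics/w17.png')[v-45:v+45,u-45:u+45],(400,400),interpolation=cv2.INTER_CUBIC);b=cv2.resize(cv2.imread('pics/s17.png')[185:245,275:335],(400,400),interpolation=cv2.INTER_CUBIC);cv2.imwrite('pics/f17.png',np.hstack([a,b]))
E
```

```text
time_s: 17.7
ee_pos: [0.4646, 0.1592, 0.1901]
contact_force: [-0.2, 0.4, -0.4]
finger_gap: 0.0297
317 252
wrist blue [316.77 251.87] [52.66 55.75] 90.2 z.031 [0.4556 0.1169 0.031 ]
wrist white [316.82 252.51] [41.18 43.82] 89.9 z.031 [0.4556 0.1162 0.031 ]
side blue [305.35 215.12] [15.97 27.91] 91.9 z.031 [0.4553 0.12   0.031 ]
side white [305.12 214.29] [12.44 21.67] 90.6 z.031 [0.4572 0.1181 0.031 ]
wrist -0.06 (array([319.45, 252.68]), array([41.33, 43.04]), 89.8) (array([319.46, 252.49]), array([53.55, 55.76]), 89.8)
wrist 0 (array([319.45, 252.62]), array([40.53, 43.05]), 89.8) (array([319.46, 252.39]), array([52.51, 55.76]), 89.8)
wrist 0.06 (array([319.45, 252.57]), array([39.59, 43.05]), 89.8) (array([319.46, 252.3 ]), array([51.29, 55.77]), 89.8)
wrist 0.12 (array([319.45, 252.52]), array([38.5 , 43.05]), 89.8) (array([319.46, 252.22]), array([49.89, 55.78]), 89.8)
side -0.06 (array([305.63, 213.66]), array([12.74, 21.52]), 87.8) (array([305.63, 213.73]), array([16.5 , 27.88]), 87.8)
side 0 (array([305.63, 213.66]), array([11.96, 21.52]), 90.7) (array([305.62, 213.73]), array([15.49, 27.88]), 90.7)
side 0.06 (array([305.62, 213.65]), array([11.13, 21.52]), 93.3) (array([305.61, 213.72]), array([14.42, 27.88]), 93.3)
side 0.12 (array([305.62, 213.65]), array([10.27, 21.53]), 95.9) (array([305.61, 213.71]), array([13.3 , 27.89]), 95.9)
```

View pics/f17.png

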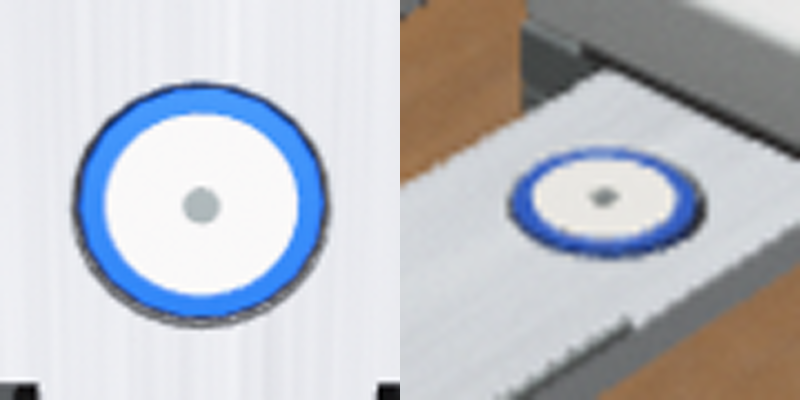

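The disc now lies flat: the side ellipse is 12.4×21.7 px at 90.6°, matching zero tilt, where it previously matched 0.12 rad. Next I'll go behind the lip, with tips at about 15 mm height.

```bash

python3 -m handwheel '[[[45,-1,0,0,0,0,30],[45,-1,0,0,0,0,30],[41,-1,20,0,0,0,30],[0,0,50,0,0,0,30],[0,0,50,0,0,0,30],[0,0,50,0,0,0,30],[0,0,20,0,0,0,30],[0,0,0,0,0,0,30]]]' | egrep 'ee_|cont|time|gap'
python3 - <<'E'
from h import *
im=snap('wrist','w18');m=measure(im,None,None,(200,120,440,420));L=cv2.boxPoints(m['l']);print(m)
o=arm.get_obs();M=R.from_quat(o['tool_rot']).as_matrix();p=np.array(o['ee_pos'])
print([(M.T@(ray('wrist',*q,.026)-p)*1000).round(1) for q in L])
for r in arm.cut_out('top','specimen_cup')[:1]+arm.cut_out('side','specimen_cup')[:1]:print(r['rect'])
print('cup',ray('top',207,205.5,.062),ray('top',209.5,259,.071))
E
```

```text
time_s: 18.85
ee_pos: [0.4697, 0.2875, -0.0065]
contact_force: [0.4, 0.3, 0.3]
finger_gap: 0.0301
{'l': ((318.0, 344.0), (18.0, 78.0), 90.0)}
[array([-12.8, -17.2, -30.8]), array([-12.7,  15.8, -30.9]), array([-21.5,  16.1, -30.9]), array([-21.6, -17.5, -30.8])]
[393.0, 178.3, 498.4, 279.1]
[168.1, 260.2, 210.0, 312.5]
cup [0.47497464 0.37125683 0.062     ] [0.38255137 0.35996163 0.071     ]
```

```bash

python3 -m handwheel '[[[6,0,0,0,0,0,30],[0,0,4,0,0,0,30],[0,0,4,0,0,0,30],[0,0,3,0,0,0,30],[0,0,0,0,0,0,30]]]' | egrep 'ee_|cont|time|gap'
python3 -m handwheel '[[[-4,0,0,0,0,0,30],[-4,0,0,0,0,0,30],[-4,0,0,0,0,0,30],[-6,0,0,0,0,0,30],[-6,0,0,0,0,0,30]]]' | egrep 'ee_|cont|time|gap'
python3 - <<'E'
from h import *
im=snap('wrist','w19');m=measure(im,None,None,(200,120,440,420));L=cv2.boxPoints(m['l'])
o=arm.get_obs();M=R.from_quat(o['tool_rot']).as_matrix();p=np.array(o['ee_pos'])
print([ray('wrist',*q,.026).round(4) for q in L],[(M.T@(ray('wrist',*q,.026)-p)*1000).round(1) for q in L]);check('s19')
E
```

```text
time_s: 19.62
ee_pos: [0.4724, 0.2944, -0.0147]
contact_force: [-0.1, 0.1, -0.0]
finger_gap: 0.0301
time_s: 20.25
ee_pos: [0.4706, 0.2711, -0.0142]
contact_force: [-0.9, 4.8, -1.0]
finger_gap: 0.03
[array([0.4537, 0.2652, 0.026 ]), array([0.4844, 0.2622, 0.026 ]), array([0.4839, 0.2536, 0.026 ]), array([0.4526, 0.2566, 0.026 ])] [array([ -6.5, -16.1, -40.3]), array([ -6.6,  14.7, -40.2]), array([-15.2,  15. , -40.3]), array([-15.2, -16.4, -40.3])]
blue l,t,r,b [295.9, 204.4, 323.6, 220.1]
white centre [309.60311508 211.56229401] [12.22517872 21.47651863] 90.80746459960938
```

The drawer is moving at about 5 N with the disc riding along. I'll push on, leaning the tool back 6° to keep the gripper body clear of the hood.

```bash

python3 -m handwheel '[[[-10,0,0,0,0,0,30],[-10,0,0,0,0,0,30],[-12,0,1,0,-3,0,30],[-12,0,1.6,0,-3,0,30],[-10,0,1,0,0,0,30],[-10,0,1,0,0,0,30],[-10,0,1,0,0,0,30],[0,0,0,0,0,0,30]]]' | egrep 'ee_|cont|time|gap|tool'
python3 - <<'E'
from h import *
o=arm.get_obs();print(o['joint_positions'])
im=snap('wrist','w20');m=measure(im,None,None,(200,120,440,420));L=cv2.boxPoints(m['l'])
print([ray('wrist',*q,.026).round(4) for q in L])
s=snap('side','s20');pose('side',s,(275,170,360,235))
E
```

```text
time_s: 21.35
ee_pos: [0.4628, 0.1951, -0.0162]
tool_rot: [0.739, 0.671, -0.04, 0.035]
contact_force: [0.3, 1.5, -0.4]
finger_gap: 0.0298
[ 0.43993558  0.47134439  1.96070614 -0.13078908  0.76926317  0.63351413]
[array([0.446 , 0.1955, 0.026 ]), array([0.4768, 0.1926, 0.026 ]), array([0.4762, 0.1828, 0.026 ]), array([0.4447, 0.1858, 0.026 ])]Traceback (most recent call last):
  File "<stdin>", line 5, in <module>
  File "h.py", line 62, in pose
    wh=((big.min(2)>140)&(full>0)).astype(np.uint8);cw=cv2.convexHull(max(cv2.findContours(wh,0,1)[0],key=cv2.contourArea))
                                                                      ~~~^^^^^^^^^^^^^^^^^^^^^^^^^^^^^^^^^^^^^^^^^^^^^^^^^
ValueError: max() iterable argument is empty
```

```bash

python3 -m handwheel '[[[-10,0,1,0,0,0,30],[-10,0,1,0,0,0,30],[-10,0,1,0,0,0,30],[-10,0,1,0,0,0,30],[-10,0,1,0,0,0,30],[-10,0,1,0,0,0,30],[-10,0,1,0,0,0,30],[0,0,0,0,0,0,30]]]' | egrep 'ee_|cont|time|gap|tool'
python3 - <<'E'
from h import *
im=snap('wrist','w21');m=measure(im,None,None,(200,120,440,420));L=cv2.boxPoints(m['l'])
print(m['l'],[ray('wrist',*q,.026).round(4) for q in L])
E
python3 -m handwheel '[[[-3,0,0.3,0,0,0,30],[-3,0,0.3,0,0,0,30],[-3,0,0.3,0,0,0,30]]]' | egrep 'ee_|cont|time'
```

```text
time_s: 22.45
ee_pos: [0.4566, 0.1254, -0.0156]
tool_rot: [0.739, 0.671, -0.039, 0.036]
contact_force: [-0.0, -1.0, 0.5]
finger_gap: 0.0299
((317.5, 344.5), (21.0, 79.0), 90.0) [array([0.4403, 0.1258, 0.026 ]), array([0.4712, 0.1228, 0.026 ]), array([0.4706, 0.1125, 0.026 ]), array([0.4389, 0.1156, 0.026 ])]
time_s: 22.88
ee_pos: [0.4564, 0.1182, -0.0155]
contact_force: [0.7, 3.7, 1.3]
```

```bash
for i in 1; do
python3 -m handwheel '[[[-2,0,0.2,0,0,0,30],[-2,0,0.2,0,0,0,30],[-2,0,0.2,0,0,0,30]]]' | egrep 'ee_|cont|time'; done
python3 -m handwheel '[[[-2,0,0.2,0,0,0,30],[-1,0,0.1,0,0,0,30],[0,0,0,0,0,0,30]]]' | egrep 'ee_|cont|time'
```

```text
time_s: 23.25
ee_pos: [0.456, 0.1127, -0.0155]
contact_force: [-0.0, 12.3, 2.7]
time_s: 23.62
ee_pos: [0.4561, 0.1127, -0.0155]
contact_force: [-1.5, 19.9, 2.6]
```

```bash

python3 -m handwheel '[[[-2,0,0.2,0,0,0,30],[-1,0,0.1,0,0,0,30],[0,0,0,0,0,0,30]]]' | egrep 'ee_|cont|time'
python3 - <<'E'
from h import *
im=snap('wrist','w22');m=measure(im,None,None,(200,120,440,420));L=cv2.boxPoints(m['l'])
print(m['l'],[ray('wrist',*q,.026).round(4) for q in L])
E
```

```text
time_s: 24.0
ee_pos: [0.4563, 0.1126, -0.0154]
contact_force: [-3.1, 32.8, 2.4]
((318.0, 342.5), (21.0, 78.0), 90.0) [array([0.44  , 0.1131, 0.026 ]), array([0.4705, 0.1098, 0.026 ]), array([0.4698, 0.0996, 0.026 ]), array([0.4386, 0.103 , 0.026 ])]
```

```bash

python3 -m handwheel '[[[4,0,-0.4,0,0,0,30],[10,0,-1,0,0,0,30],[20,0,-2,0,0,0,30],[20,0,-2,0,0,0,30],[0,0,-40,0,0,0,30],[0,0,-50,0,0,0,30],[0,0,-40,0,0,0,30],[0,0,0,0,0,0,30]]]' | egrep 'ee_|cont|time'
python3 - <<'E'
from h import *
im=snap('wrist','w23')
for lat in(-.02,.02,.04):
  out=[];last=None
  for s in np.arange(-.03,.13,.001):   # from recess-at-start outward minus
    q=np.array([.4579,.1156])+s*np.array([.0924,.9957])+lat*np.array([.9957,-.0924])-.05*np.array([.0924,.9957])
    u,v=proj('wrist',(*q,.028));u,v=int(round(u)),int(round(v))
    if 0<=u<640 and 0<=v<480: out.append((round((s-.05)*1000),v,*im[v,u].tolist()))
  print(lat,out[::2])
E
```

```text
time_s: 25.05
ee_pos: [0.4628, 0.1744, 0.1161]
contact_force: [-0.1, -1.1, -0.4]
-0.02 [(-80, 373, 166, 167, 168), (-78, 371, 134, 134, 135), (-76, 369, 133, 133, 135), (-74, 367, 132, 134, 134), (-72, 365, 132, 133, 134), (-70, 363, 131, 132, 133), (-68, 361, 130, 131, 132), (-66, 359, 129, 128, 130), (-64, 357, 127, 128, 128), (-62, 355, 125, 127, 126), (-60, 353, 125, 125, 126), (-58, 351, 125, 125, 126), (-56, 349, 124, 124, 124), (-54, 347, 55, 54, 57), (-52, 345, 19, 18, 20), (-50, 343, 107, 108, 112), (-48, 341, 236, 237, 242), (-46, 339, 138, 142, 146), (-44, 337, 157, 166, 169), (-42, 335, 157, 166, 168), (-40, 333, 157, 166, 169), (-38, 331, 159, 168, 171), (-36, 329, 159, 169, 171), (-34, 327, 125, 132, 133), (-32, 325, 60, 64, 65), (-30, 323, 33, 88, 179), (-28, 321, 27, 114, 239), (-26, 318, 30, 117, 240), (-24, 316, 42, 42, 47), (-22, 314, 34, 119, 241), (-20, 312, 35, 115, 236), (-18, 310, 42, 54, 88), (-16, 308, 37, 123, 243), (-14, 305, 44, 45, 55), (-12, 303, 39, 124, 244), (-10, 301, 34, 111, 232), (-8, 299, 17, 85, 192), (-6, 296, 10, 48, 107), (-4, 294, 85, 74, 8
[... 4330 characters left out ...]
 (24, 260, 183, 129, 80), (26, 258, 182, 128, 80), (28, 256, 180, 131, 85), (30, 253, 179, 129, 83), (32, 251, 179, 128, 79), (34, 248, 179, 126, 74), (36, 245, 179, 125, 72), (38, 243, 179, 125, 72), (40, 240, 177, 124, 73), (42, 238, 176, 124, 76), (44, 235, 175, 123, 74), (46, 232, 173, 122, 74), (48, 230, 173, 121, 73), (50, 227, 175, 124, 75), (52, 225, 175, 123, 76), (54, 222, 177, 127, 78), (56, 219, 176, 126, 81), (58, 216, 177, 129, 88), (60, 214, 178, 132, 92), (62, 211, 179, 132, 91), (64, 208, 177, 128, 82), (66, 205, 177, 128, 82), (68, 203, 176, 127, 78), (70, 200, 179, 127, 79), (72, 197, 178, 128, 83), (74, 194, 179, 127, 80), (76, 191, 179, 126, 77), (78, 188, 177, 124, 73)]
```

The stop at 33 N could be the drawer's own stop or the gripper body touching the hood. I'll test by pushing again with the tool leaned back 20°, where the body is well clear.

```bash

python3 -m handwheel '[[[0,0,0,0,-7,0,30],[0,0,0,0,-7,0,30],[15,0,41,0,0,0,30],[15,0,41,0,0,0,30],[15,0,41,0,0,0,30],[0,0,0,0,0,0,30]]]' | egrep 'ee_|cont|time|tool'
python3 -m handwheel '[[[-14,0,5,0,0,0,30],[-14,0,5,0,0,0,30],[-9,0,3.3,0,0,0,30],[0,0,0,0,0,0,30]]]' | egrep 'ee_|cont|time|tool'
```

```text
time_s: 25.85
ee_pos: [0.4575, 0.1714, -0.0211]
tool_rot: [0.728, 0.662, -0.134, 0.116]
contact_force: [-0.1, -1.1, 1.3]
time_s: 26.35
ee_pos: [0.4574, 0.1336, -0.0167]
tool_rot: [0.73, 0.662, -0.128, 0.117]
contact_force: [-0.7, -0.0, 0.5]
```

```bash

python3 -m handwheel '[[[-4,0,1.4,0,0,0,30],[-4,0,1.4,0,0,0,30],[-4,0,1.4,0,0,0,30],[-3,0,1.1,0,0,0,30]]]' | egrep 'ee_|cont|time|tool'
python3 -m handwheel '[[[-2,0,0.7,0,0,0,30],[-2,0,0.7,0,0,0,30],[-2,0,0.7,0,0,0,30]]]' | egrep 'ee_|cont|time|tool'
```

```text
time_s: 26.85
ee_pos: [0.4557, 0.1184, -0.0175]
tool_rot: [0.729, 0.662, -0.129, 0.117]
contact_force: [0.1, -0.3, -0.2]
time_s: 27.22
ee_pos: [0.4551, 0.1122, -0.0173]
tool_rot: [0.729, 0.662, -0.128, 0.117]
contact_force: [-0.2, -0.4, 0.5]
```

```bash

python3 -m handwheel '[[[-2,0,0.7,0,0,0,30],[-2,0,0.7,0,0,0,30],[0,0,0,0,0,0,30]]]' | egrep 'ee_|cont'
python3 -m handwheel '[[[-2,0,0.7,0,0,0,30],[-2,0,0.7,0,0,0,30],[0,0,0,0,0,0,30]]]' | egrep 'ee_|cont'
```

```text
ee_pos: [0.4547, 0.1079, -0.0173]
contact_force: [-1.3, -0.2, -0.1]
ee_pos: [0.4543, 0.1037, -0.0172]
contact_force: [-0.7, 0.2, -0.2]
```

```bash

python3 -m handwheel '[[[-2,0,0.7,0,0,0,30],[-1,0,0.4,0,0,0,30],[0,0,0,0,0,0,30]]]' | egrep 'ee_|cont'
python3 -m handwheel '[[[-1,0,0.4,0,0,0,30],[-1,0,0.4,0,0,0,30],[0,0,0,0,0,0,30]]]' | egrep 'ee_|cont'
python3 -m handwheel '[[[-1,0,0.4,0,0,0,30],[-1,0,0.4,0,0,0,30],[0,0,0,0,0,0,30]]]' | egrep 'ee_|cont'
```

```text
ee_pos: [0.4545, 0.1033, -0.0173]
contact_force: [-2.5, 10.3, 2.7]
ee_pos: [0.4547, 0.1032, -0.0174]
contact_force: [-4.3, 16.5, 3.8]
ee_pos: [0.4548, 0.1032, -0.0174]
contact_force: [-6.5, 24.3, 7.1]
```

The lip stops at the same point with 24 N on it, although the body is well clear. So this is the drawer's hard stop and it is home. I'll back off and hand in.

```bash

python3 -m handwheel '[[[5,0,-1.8,0,0,0,30],[15,0,-5,0,0,0,30],[25,0,-9,0,0,0,30],[-15,0,-41,0,0,0,30],[-15,0,-41,0,0,0,30],[0,0,0,0,0,0,30]]]' | egrep 'ee_|cont|time'
python3 - <<'E'
from h import *
for c in('side','top'):
  arm.read_camera(c)
  for t in('test_cassette','specimen_cup','dropper'):
    print(c,t,[r['rect'] for r in arm.cut_out(c,t)[:1]])
print(arm.finish_job())
E
```

```text
time_s: 29.85
ee_pos: [0.4604, 0.1451, 0.072]
contact_force: [-0.3, 0.2, -0.5]
side test_cassette [[244.4, 283.1, 304.4, 328.9]]
side specimen_cup [[169.3, 260.0, 206.5, 311.9]]
side dropper [[227.3, 287.2, 245.7, 332.5]]
top test_cassette [[225.0, 255.9, 254.1, 287.8]]
top specimen_cup [[192.8, 193.2, 212.4, 223.0]]
top dropper [[200.0, 249.7, 221.0, 270.3]]
the job is handed in; nothing more can be done
None
```

I handed the job in with the disc measured flat in the recess while the drawer was still well out, and the drawer pushed to its hard stop; the cassette, cup and dropper show no sign of having moved. The disc was under the hood by then, so its final pose wasn't re-checked, the hand-in returned no verdict, and I viewed 12 pictures against the limit of 10.

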